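Check-weigh a filled bottle: seat it centred on the weigh pan and record

ROBOT

A 6-joint arm with a two-finger parallel gripper is mounted at the origin on the work surface. World frame = base frame: x ahead of the robot, y to its left, z up, the work surface at z = 0. Lengths are in mm, angles in rad, forces in N, time in s.
With the tool pointing down it reaches from about 300 to 775 mm from the base axis. Payload 14.6 kg.
Tool frame: the origin (TCP) lies at the very end of the fingers, on their centre line; the grasp point (between the pads) lies manip.grip_depth behind it (manip.grip_depth is the distance from the TCP to the grasp point, in mm); x points along the fingers, z is the direction in which the jaws open and shut, and the axes are right-handed (so a half turn about x gives the same grasp; the last joint's range is limited). The gripper opens to 94 mm and grips with 3 to 60 N. Pads are 16 mm wide; open, the fingers measure 119 mm over their backs; the gripper's body (75 mm by 177 mm) begins 78 mm behind the grasp point.
Start: joints at [1.05, 0.3, 1.521, -0, 1.321, -0.067], TCP at [241.107, 494.324, 205.446] pointing down, gripper open.
Joint ranges: [-3.03, 3.03], [-0.79, 2.21], [0.23, 2.52], [-1.04, 4.18], [0, 3.07], [-2.55, 2.55]. Speed limits (rad/s): [2.22, 2.22, 2.57, 3.14, 3.14, 3.14].

INTERFACE

Orientations are given as [roll, pitch, yaw] about the fixed x, y, z axes, in that order (R = Rz(yaw) Ry(pitch) Rx(roll)).
In Python, from cell import manip gives the robot as it stands.
- The arm moves only by the tool step_arm, never from a script. Its argument "commands" is one flat list of numbers, 7 for each row, row after row: the shift along the tool's x, y, z in m, then the turn, a rotation vector about the tool's x, y, z in degrees, then the finger opening in m, from 0 to 0.094. A call has 1 to 5 rows; each row shifts and turns the commanded pose from where the row before left it, along the tool's axes as they then stand; what a row does not reach is not made up. A row lasts 1/8 s, in which the tool goes at most 62.5 mm and 10.7 degrees, less where a joint would pass 70% of its speed; a pose out of reach is approached as far as the arm can. A call with a gripper value outside its range is refused whole. The fingers move at their own pace and stop on an object; "squeeze" is the grip in N (left out, the last holds). Time passes only in rows, so rows that do not move let the fingers close. It gives the time, the measured TCP pose, the force and the opening at its end, in the units of the state.
- manip.read_state(): the state, without advancing time (a new reading comes with each control period).
- manip.camera(name): name is "scene" or "side" or "wrist"; returns the picture (480x640x3 uint8, red, green, blue); there is no depth.
- manip.camera_model(name): a dict with "intrinsics" (3x3 intrinsics, pixels), "origin" and "orientation" of the camera in the world; the wrist camera has in their place "tool_from_camera" (4x4, takes a point from camera to tool coordinates, whose origin is the TCP and whose axes are the tool frame's). Camera axes: x right, y up, looking along -z (the intrinsics and any distortion apply to the point x, -y, -z); pixel columns grow to the right and rows downward; lengths in mm; the calibration is good to about 2 mm. A picture is of the moment at which its call begins: read the wrist's pose just before it. camera_model takes no time and is no camera call.
- manip.sign_off(): hands the job in, once; it reports no verdict.
Trained networks look in the newest picture that a camera, given by its name, has taken for a name from the list of things; names that differ only in an ending like _2 or _b are one class to them, and where a whole thing is asked for, a point or a joint stands for the part that bears it (a point fixed in the world has none). Each returns a list of dicts, best first, with "score" (0 to 1); they miss things now and then, are a little off and sometimes report something else, mostly with a low value. They report only what shows in the picture. A call takes as long as a camera call. They do not tell look-alikes from the thing itself.
- manip.find_in(thing, camera): "centre" ([row, column] in pixels, amid what is visible of it).
- manip.outline_of(thing, camera): "pixels" (480x640 bool, what is visible of it) and "centre" ([row, column] in pixels, amid what is visible of it).
The state is a dict: "clock": time; "joints": joint angles; "qd": joint speeds; "effort": joint torques, N m; "eef_pos": TCP position; "eef_rot": TCP orientation; "wrist_force": force on the tool from outside, world axes, zero at the start; "moment": the same for the moment, N m; "finger_gap": finger opening in mm.
Only numpy, scipy, OpenCV 4.12 (cv2) and the standard library are available. Lean on these libraries where they do the work, as an engineer would, in place of code of your own. Each camera call takes 0.05 s, during which the arm holds its last target. There are 200 camera calls.

TASK

Check-weigh the small filled black bottle: set it upright and centred on the scale's little bordered pan, sitting flat inside the raised border with no edge riding up on it, let go of it, and then press the scale's round record key fully down. Do not press the key before the bottle is seated and released, never push the bottle against the scale with more than 25 N (the load cell is delicate, so find the border gently by feel), and leave the other things on the table where they are.

Things in the scene. Friction and masses are not known exactly. Their poses are not given: they have to be found in the camera images.
- bottle_mid (a point): Small black bottle to weigh, loose and upright, about 0.4 kg, the smallest black one. Flat-bottomed body 54 (its x) x 90 (its y) x 78 mm high; on top a screw cap (+y end) and bar grip (-y end) reach 94 mm. The point is on its middle axis, 45 mm above its underside: good to grip here or up to 15 mm higher, across the 54 mm. z up. Either way round on the pan is right.
- pan_home (a point): NOMINAL centre of the weigh pan at the pan's inner floor, 57 mm above the table; fixed to the scale, with its axes. The real pan, put back by hand on its magnet, sits up to 12 mm off in x and in y, not turned; its true place is not reported: find it by feel (or look). It stays put under forces below 25 N. Bottle seated: its point is 45 mm above this one.
- scale: Bench scale, white housing 180 x 220 mm, 46 mm high, grey console at its -x end. Origin at table height; x from console to housing, z up. The pan on top is a bare steel tray, long side along y: inside 58 (x) x 94 mm (y), flat floor, square border 6 mm high, 13 mm wide all round, so the bottle has 2 mm play on each side; a bottle off centre rides on the border.
- record_key_top (a point): Centre of the top face of the round black record key (30 mm across) on the scale's console, left (+y) of the dark display. It is pressed straight down, travel 6 mm, about 4 N when fully down, and springs back.
- record_key (a joint): How far the record key is pressed: 0 up, 0.006 m fully down; it counts from 0.0045 m.
- jug_a: Bystander: tall black jug, 65 x 130 x 215 mm, origin at its underside; leave.
- jug_b: Bystander: tall black jug like the other, 65 x 130 x 215 mm; leave.
- spare_cap: Bystander: black screw cap, 38 mm wide, 16 mm high, beside the scale; leave.
- tape: Bystander: paper tape roll, 90 mm wide, 24 mm high; leave.
- cap_wrench: Bystander: steel wrench, 170 mm; leave.
- sample_jar: Bystander: amber jar, 56 mm wide, 75 mm high; leave.
- check_weight: Bystander: brass weight, 36 mm wide, 40 mm high; leave.
- label_brush: Bystander: brush, 160 mm; leave.
There are look-alikes about, which are no part of the job. Of the things shaped like the part that bears bottle_mid, the black one is meant.

How it is judged:
By the outcome, as a careful person would: the job done as asked, in the order asked, and still so for the second after the job is handed in, with the robot touching nothing.
It also fails if it takes over 64 s, if anything falls off the work surface, if the arm or the gripper's body presses on something with over 40 N, if the wrist force passes 120 N, or if a joint passes its speed limit or range.

## Working session

There is one attempt and no reset: what is moved stays moved. The work goes in short steps, Python scripts to look and compute and a tool call to move; the robot and the scene stay as the last step left them, time stands still between calls to the robot, and variables do not carry over. Pictures are saved under pics/ and viewed, about 8 in all and at most 12, crops included, and the job is handed in when it is done.

Besides the shell and the picture viewer there is one more tool, called as name(argument=value, ...) on one line, values as JSON. step_arm: Moves the arm, as the interface text tells. Its arguments: {"type":"object","properties":{"commands":{"type":"array"},"squeeze":{"type":"number"}},"required":["commands"]}

```bash
mkdir -p pics; cat > h.py <<'E'
import numpy as np, cv2
from scipy.spatial.transform import Rotation as R
from cell import manip
def snap(cam,fn=None):
    s=manip.read_state(); im=manip.camera(cam)
    if fn: cv2.imwrite('pics/'+fn,im[:,:,::-1])
    return s,im
def campose(cam,s=None):
    m=manip.camera_model(cam); K=np.array(m['intrinsics'])
    if cam=='wrist':
        T=np.array(m['tool_from_camera']); Rt=R.from_euler('xyz',s['eef_rot']).as_matrix()
        return K,Rt@T[:3,:3],Rt@T[:3,3]+np.array(s['eef_pos']),m
    o=np.array(m['orientation']); Rm=o if o.shape==(3,3) else R.from_euler('xyz',o).as_matrix()
    return K,Rm,np.array(m['origin']),m
def undist(px,K,m):
    d=m.get('distortion'); p=np.array([[[px[1],px[0]]]],float)
    return cv2.undistortPoints(p,K,None if d is None else np.array(d,float))[0,0]
def ray(cam,px,s=None):
    K,Rm,o,m=campose(cam,s); u=undist(px,K,m)
    return o,Rm@np.array([u[0],-u[1],-1.])
def onz(cam,px,z,s=None):
    o,d=ray(cam,px,s); return o+d*(z-o[2])/d[2]
def proj(cam,P,s=None):
    K,Rm,o,m=campose(cam,s); c=(np.atleast_2d(P)-o)@Rm; c=c*[1,-1,-1]
    d=m.get('distortion')
    p,_=cv2.projectPoints(c.astype(float),np.zeros(3),np.zeros(3),K,None if d is None else np.array(d,float))
    return p[:,0,::-1]
E
python3 - <<'E'
from h import *
print(manip.read_state(), manip.grip_depth)
for c in('scene','side','wrist'):
    print(c,manip.camera_model(c)); s,im=snap(c,c+'0.png')
    for t in('bottle_mid','record_key','scale','pan_home','record_key_top'):
        try: print(t,[(np.round(d['centre']),round(d['score'],2)) for d in manip.find_in(t,c)])
        except Exception as e: print(t,e)
a=[cv2.imread('pics/%s0.png'%c) for c in('scene','side','wrist')]
E
```

```text
{'clock': 0.0, 'joints': array([ 1.05040767e+00,  3.00490656e-01,  1.52158428e+00, -2.44089981e-05,
        1.32069384e+00, -6.65809219e-02]), 'qd': array([ 1.81252230e-03, -6.68577817e-05, -1.17855392e-03, -1.16966249e-03,
        4.66647638e-04, -2.45977256e-03]), 'effort': array([-1.33416226e-03, -5.31807947e+01, -3.52733624e+01,  7.07299495e-02,
        2.43280845e-02, -9.36589277e-05]), 'eef_pos': array([240.98268619, 494.10267708, 204.87424935]), 'eef_rot': array([ 3.09511105,  1.56961997, -2.07107962]), 'wrist_force': array([-0.17011994,  0.55878122,  0.0660369 ]), 'moment': array([ 0.02796842, -0.07757968,  0.00762727]), 'finger_gap': 94.07938130118804} 18.8
scene {'intrinsics': array([[482.59723733,   0.        , 321.60560186],
       [  0.        , 482.59723733, 223.53473909],
       [  0.        ,   0.        ,   1.        ]]), 'origin': array([1305.10969028, -126.71584931,  928.10712084]), 'orientation': array([0.77304644, 0.01592324, 1.34623779])}
bottle_mid [(array([198., 343.]), 0.93), (array([216., 544.]), 0.79), (array([150., 430.]), 0.77), (array([225., 428.]), 0.7)
[... 926 characters left out ...]
3.]), 0.45)]
wrist {'intrinsics': array([[426.76334824,   0.        , 319.35652641],
       [  0.        , 426.76334824, 233.88601185],
       [  0.        ,   0.        ,   1.        ]]), 'tool_from_camera': array([[ 5.00905562e-04,  2.44304814e-01, -9.69698359e-01,
        -1.79147175e+02],
       [ 1.01564001e-04,  9.69698463e-01,  2.44304893e-01,
         7.26347527e+01],
       [ 9.99999869e-01, -2.20860124e-04,  4.60914779e-04,
         5.53971820e-02],
       [ 0.00000000e+00,  0.00000000e+00,  0.00000000e+00,
         1.00000000e+00]])}
bottle_mid [(array([258., 250.]), 0.89), (array([431., 391.]), 0.35)]
record_key []
scale []
pan_home [(array([430., 160.]), 0.69)]
record_key_top []
```

View pics/scene0.png

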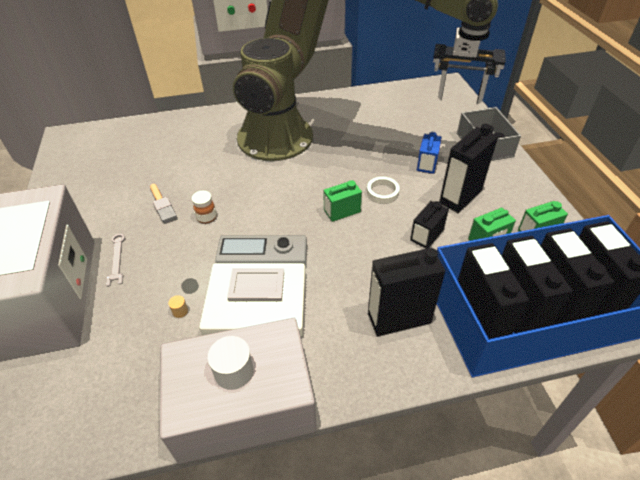

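View pics/side0.png

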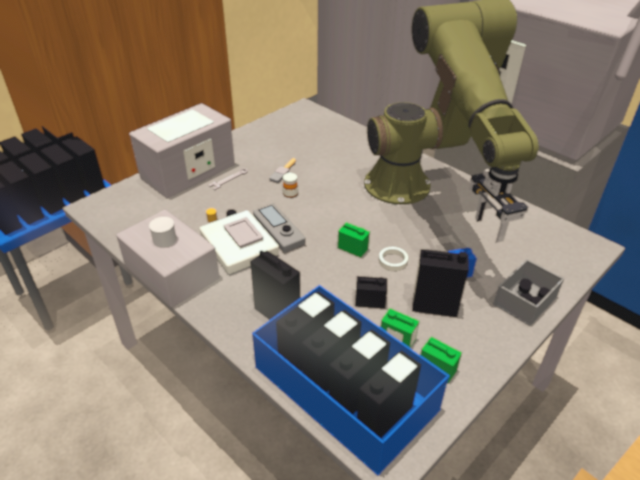

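Scene view (bottle class): green at (198,343), (216,544) and (224,494), blue at (150,430), and one small black at (225,428), which is (293,372) in the side view. The black one fits, since it is the smallest black, standing between the two tall jugs. The scale is at about (283,255), with the key at (244,283). I'll triangulate these and confirm in a crop.

```bash
python3 - <<'E'
from h import *
def tri(a,b):
    o1,d1=ray('scene',a);o2,d2=ray('side',b)
    A=np.stack([d1,-d2],1);t=np.linalg.lstsq(A,o2-o1,rcond=None)[0]
    p,q=o1+d1*t[0],o2+d2*t[1];return np.round((p+q)/2,1),round(np.linalg.norm(p-q),1)
for c in('scene','side'): manip.camera(c)
def black(c,near):
    o=[d for d in manip.outline_of('bottle_mid',c) if np.hypot(*(np.array(d['centre'])-near))<15]
    return o[0] if o else None
m={}
for c,n in(('scene',(225,428)),('side',(293,372))):
    o=black(c,n)
    print(c,o and (o['centre'],o['score'],o['pixels'].sum()))
    if o: m[c]=o
print('bottle',tri((224,429),(292,372)))
print('key',tri((243,283),(229,286)), onz('scene',(243,283),60), onz('side',(229,286),60))
im=cv2.imread('pics/scene0.png')
a=cv2.resize(im[190:260,390:470],None,fx=5,fy=5,interpolation=3)[:350,:400]
b=cv2.resize(im[225:340,195:315],None,fx=3.3,fy=3.3,interpolation=3)[:350,:400]
h=350; b=np.pad(b,((0,h-b.shape[0]),(0,0),(0,0)))if b.shape[0]<h else b
cv2.imwrite('pics/crop1.png',np.hstack([a,b]))
print(onz('scene',(284,256),60))
E
```

```text
scene ([223.7, 428.9], 0.68, np.int64(1168))
side ([293.7, 373.0], 0.66, np.int64(916))
bottle (array([521. , 320.4,  37.1]), np.float64(0.9))
key (array([509.6, -56.2,  49.4]), np.float64(1.4)) [518.24597514 -57.10602305  60.        ] [519.03392203 -46.1484541   60.        ]
[ 626.16463941 -136.96066636   60.        ]
```

View pics/crop1.png

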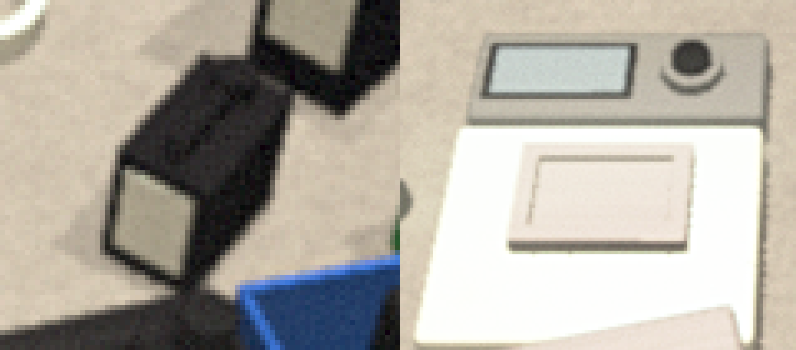

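Confirmed: the small black bottle with the pale label, its far end close to a jug. Next I'll look from above, high enough to clear the jugs.

```bash
cat >> h.py <<'E'
def rel(target,s=None):
    s=s or manip.read_state(); Rt=R.from_euler('xyz',s['eef_rot']).as_matrix()
    return np.round(Rt.T@(np.array(target)-s['eef_pos']),1)
E
python3 - <<'E'
from h import *
s=manip.read_state(); print(R.from_euler('xyz',s['eef_rot']).as_matrix().round(3))
print(rel([500,330,340]))
import h
# rough bottle / jug axes from scene: bottle label bottom edge and top ridge
for n,p,z in(('top near-left',(150+72,414),78),):pass
P=lambda r,c:(190+r/5,390+c/5)
for n,p,z in(('TL',P(155,120),78),('TR',P(195,195),78),('BR',P(285,182),0),('BL',P(250,105),0),('far',P(85,290),78),('jug corner',P(110,345),0)): print(n,onz('scene',p,z).round())
E
```

```text
[[-0.    -0.899  0.438]
 [-0.     0.438  0.899]
 [-1.     0.    -0.   ]]
[-134.6 -304.7  -34.2]
TL [539. 268.  78.]
TR [573. 293.  78.]
BR [564. 302.   0.]
BL [532. 272.   0.]
far [513. 369.  78.]
jug corner [465. 435.   0.]
```

step_arm(commands=[-0.06,0,0,0,0,0,0.094,-0.055,-0.03,0,0,0,0,0.094,-0.02,-0.055,-0.01,0,0,0,0.094,0,-0.06,-0.01,0,0,0,0.094,0,-0.06,-0.01,0,0,0,0.094])

```text
clock: 1.72
eef_pos: [413.4, 376.3, 340.6]
eef_rot: [-0.406, 1.57, 0.712]
wrist_force: [0.5, 0.8, 0.3]
finger_gap: 93.7
```

step_arm(commands=[0,-0.06,-0.005,0,0,0,0.094,0,-0.04,0,0,0,0,0.094,0,0,0,0,0,0,0.094])

```text
clock: 2.1
eef_pos: [501.6, 327.6, 339.4]
eef_rot: [2.663, 1.569, -2.506]
wrist_force: [-0.3, 1.9, -0.0]
finger_gap: 94.0
```

```bash
python3 - <<'E'
from h import *
s,im=snap('wrist','w1.png'); print(s['eef_pos'],s['joints'].round(2),s['clock'])
for d in manip.outline_of('bottle_mid','wrist'): print(d['centre'],round(d['score'],2),d['pixels'].sum(), onz('wrist',d['centre'],60,s).round())
E
```

```text
[501.61670302 327.64032302 339.39456404] [ 0.52  0.36  1.14 -0.    1.64 -0.6 ] 2.1
[216.9, 324.0] 0.93 4631 [525. 321.  60.]
[196.3, 461.5] 0.82 5966 [570. 465.  60.]
[149.2, 577.6] 0.82 7585 [577. 593.  60.]
```

View pics/w1.png

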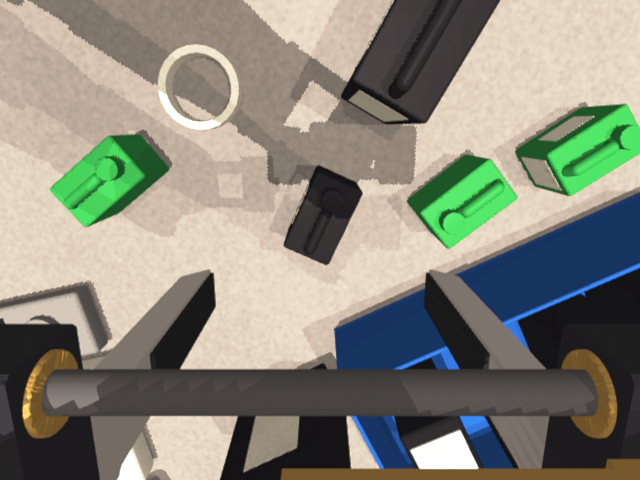

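Wrist view: the black bottle is at (217,324) with its cap end towards jug_a, whose label end is at (100,390). jug_b is at the bottom (400,280), and green look-alikes stand to both sides. I'll fit box silhouettes for exact poses and clearance.

```bash
cat >> h.py <<'E'
from scipy.optimize import minimize
def boxpts(x,y,a,L,W,z0,z1):
    c,s=np.cos(a),np.sin(a)
    return np.array([[x+c*i*W/2-s*j*L/2,y+s*i*W/2+c*j*L/2,z] for i in(-1,1) for j in(-1,1) for z in(z0,z1)])
def sil(cam,p,W,L,z0,z1,s=None,extra=None):
    im=np.zeros((480,640),np.uint8)
    q=proj(cam,boxpts(*p,L,W,z0,z1),s)[:,::-1]
    cv2.fillConvexPoly(im,cv2.convexHull(np.round(q*8).astype(np.int32)),1,shift=3); return im>0
def fit(views,W,L,z0,z1,p0):
    # views: (cam, mask, state)
    def cost(v):
        c=0
        for cam,m,s in views:
            b=sil(cam,v,W,L,z0,z1,s); c+=1-(b&m).sum()/max(1,(b|m).sum())
        return c
    best=min((minimize(cost,[p0[0],p0[1],a],method='Nelder-Mead',options=dict(initial_simplex=[[p0[0],p0[1],a],[p0[0]+15,p0[1],a],[p0[0],p0[1]+15,a],[p0[0],p0[1],a+.3]],xatol=.05,fatol=1e-4)) for a in p0[2]),key=lambda r:r.fun)
    return best.x.round(3),round(best.fun/len(views),3)
E
python3 - <<'E'
from h import *
s,_=snap('wrist')
o=min(manip.outline_of('bottle_mid','wrist'),key=lambda d:np.hypot(d['centre'][0]-217,d['centre'][1]-324))
mw=o['pixels']
r=fit([('wrist',mw,s)],54,90,0,80,(521,320,(0.3,0.7,1.,1.4,-.3))); print('bottle wrist',r)
manip.camera('side'); manip.camera('scene')
V={}
for c in('scene','side'):
    for t in('jug_a',):
        V[c]=manip.outline_of(t,c); print(c,t,[(d['centre'],round(d['score'],2),d['pixels'].sum()) for d in V[c]])
near=lambda l,p:min(l,key=lambda d:np.hypot(d['centre'][0]-p[0],d['centre'][1]-p[1]))['pixels']
for n,a,b in(('jug_a',(168,468),(283,440)),('jug_b',(290,405),(287,275))):
    p0=onz('scene',a,107)[:2]
    ang=np.arange(-1.5,1.5,.5)
    print(n,fit([('scene',near(V['scene'],a),None),('side',near(V['side'],b),None)],65,130,0,200,(*p0,ang)))
E
```

```text
bottle wrist (array([522.674, 318.858,   0.72 ]), np.float64(0.085))
scene jug_a [([168.7, 467.6], 0.94, np.int64(3107)), ([286.6, 402.3], 0.75, np.int64(5307))]
side jug_a [([281.2, 440.7], 0.84, np.int64(3160)), ([283.1, 272.3], 0.56, np.int64(2502)), ([255.6, 398.4], 0.4, np.int64(377))]
jug_a (array([407.525, 465.14 ,   0.64 ]), np.float64(0.086))
jug_b (array([ 7.51337e+02,  1.62766e+02, -4.80000e-02]), np.float64(0.164))
```

```bash
python3 - <<'E'
from h import *
s=manip.read_state(); M=R.from_euler('xyz',s['eef_rot']).as_matrix(); print(M.round(3))
a=.72; print('jaw yaw',np.degrees(np.arctan2(M[1,2],M[0,2])),'want',np.degrees(a),'mod 180')
print(rel([522.7,318.9,45]), manip.read_state()['joints'])
E
```

```text
[[ 0.    -0.899  0.437]
 [ 0.     0.437  0.899]
 [-1.    -0.     0.   ]]
jaw yaw 64.05940373758132 want 41.25296124941927 mod 180
[295.6 -25.7   0.4] [ 5.22421770e-01  3.55774105e-01  1.14072217e+00  3.17081696e-05
  1.64465187e+00 -5.95623352e-01]
```

step_arm(commands=[0,-0.026,0,0,0,0,0.094,0.03,0,0,7.6,0,0,0.094,0.04,0,0,7.6,0,0,0.094,0.03,0,0,7.6,0,0,0.094,0,0,0,0,0,0,0.094])

```text
clock: 3.12
eef_pos: [522.3, 317.7, 238.6]
eef_rot: [2.905, 1.567, -2.658]
wrist_force: [-0.2, -0.3, -0.1]
finger_gap: 93.9
```

```bash
python3 - <<'E'
from h import *
s,_=snap('wrist')
l=manip.outline_of('bottle_mid','wrist')
print(s['eef_pos'],[ (d['centre'],d['pixels'].sum()) for d in l])
c=proj('wrist',[[522,319,60]],s)[0]
o=min(l,key=lambda d:np.hypot(*(np.array(d['centre'])-c)))
r=fit([('wrist',o['pixels'],s)],54,90,0,80,(522,319,(0.5,0.7,.9)));print(r)
print(rel([r[0][0],r[0][1],36],s)); M=R.from_euler('xyz',s['eef_rot']).as_matrix();print('jaw yaw',np.arctan2(M[1,2],M[0,2]))
E
```

```text
[522.31410672 317.71698303 238.64425797] [([210.5, 322.5], np.int64(7398)), ([119.9, 490.9], np.int64(10947)), ([31.8, 588.9], np.int64(5898)), ([264.6, 71.4], np.int64(10183))]
(array([523.278, 320.209,   0.682]), np.float64(0.058))
[202.6   1.1   3.1]
jaw yaw 0.7203383243717296
```

step_arm(commands=[0.05,0.001,0.002,1.5,0,0,0.094,0.05,0,0,0,0,0,0.094,0.05,0,0,0,0,0,0.094,0.035,0,0,0,0,0,0.094,0.018,0,0,0,0,0,0.094])

```text
clock: 3.85
eef_pos: [524.4, 320.2, 37.2]
eef_rot: [-0.12, 1.57, 0.575]
wrist_force: [0.1, 0.2, 1.0]
finger_gap: 94.1
```

step_arm(commands=[0,0,0,0,0,0,0.045,0,0,0,0,0,0,0.045,0,0,0,0,0,0,0.045,0,0,0,0,0,0,0.045], squeeze=25)

```text
clock: 4.35
eef_pos: [524.3, 320.0, 38.1]
eef_rot: [-0.22, 1.57, 0.473]
wrist_force: [-0.7, 0.6, 0.9]
finger_gap: 57.2
```

step_arm(commands=[0,0,0,0,0,0,0.045,0,0,0,0,0,0,0.045,0,0,0,0,0,0,0.045])

```text
clock: 4.72
eef_pos: [524.3, 320.0, 37.9]
eef_rot: [-0.186, 1.57, 0.506]
wrist_force: [-0.8, -1.4, 5.1]
finger_gap: 53.5
```

```bash
python3 - <<'E'
from h import *
for i in range(2): s=manip.read_state(); print(s['eef_pos'],s['finger_gap'],s['wrist_force'])
E
```

```text
[524.26822431 319.96968979  37.91449743] 53.50534584696811 [-0.8290423  -1.38140713  5.07160685]
[524.26822431 319.96968979  37.91449743] 53.50534584696811 [-0.8290423  -1.38140713  5.07160685]
```

step_arm(commands=[-0.01,0,0,0,0,0,0.045,-0.05,0,0,0,0,0,0.045,-0.06,0,0,0,0,0,0.045,-0.06,0,0,0,0,0,0.045,-0.06,0,0,0,0,0,0.045])

```text
clock: 5.35
eef_pos: [523.5, 319.6, 279.3]
eef_rot: [2.973, 1.57, -2.617]
wrist_force: [1.1, 0.4, -4.6]
finger_gap: 54.2
```

Bottle lifted (54 mm gap, about 4.6 N). Next: a rough pan/scale pose from the scene picture and the move plan.

```bash
python3 - <<'E'
from h import *
C=lambda r,c:(225+r/3.3,195+(c-400)/3.3)
pts=[onz('scene',C(*p),63)[:2] for p in((143,522),(143,694),(240,688),(238,508))]
for p in pts: print(p.round(1))
print('centre',np.mean(pts,0), [np.linalg.norm(pts[i]-pts[(i+1)%4]).round() for i in range(4)])
e=pts[1]-pts[0]; print('yaw deg of +y edge',np.degrees(np.arctan2(-e[0],e[1])))
con=[onz('scene',C(*p),46)[:2] for p in((35,475),(38,768),(122,768),(122,468))]; print(np.round(con,1)); e=con[1]-con[0]; print(np.degrees(np.arctan2(-e[0],e[1])))
print('box right of left instr',onz('scene',(298,92),0),onz('scene',(190,62),200), 'front instr top corners',onz('scene',(322,297),90),onz('scene',(340,163),90))
s=manip.read_state();print(s['joints'].round(2),rel([626,-222,300],s))
E
```

```text
[ 570.6 -185.1]
[599.  -68.1]
[679.2 -85.9]
[ 649.6 -201.9]
centre [ 624.59630591 -135.24437915] [np.float64(120.0), np.float64(82.0), np.float64(120.0), np.float64(81.0)]
yaw deg of +y edge -13.604683862540298
[[ 442.2 -211. ]
 [ 498.     4.7]
 [ 578.5  -11.9]
 [ 527.5 -222.4]]
-14.506912995925893
box right of left instr [ 529.32102302 -519.91603341    0.        ] [ 363.85914783 -533.70655033  200.        ] front instr top corners [764.70986609 -68.10472698  90.        ] [ 743.78487798 -333.67713767   90.        ]
[ 0.49  0.41  1.21 -0.    1.53 -0.2 ] [ -20.5 -482.2 -267.1]
```

step_arm(commands=[-0.005,0,0,10.6,0,0,0.045,-0.005,0,0,10.6,0,0,0.045,-0.005,0,0,10.6,0,0,0.045,-0.005,0,0,10.6,0,0,0.045,0,0,0,10.6,0,0,0.045])

```text
clock: 5.98
eef_pos: [523.8, 319.7, 297.6]
eef_rot: [-2.437, 1.57, -2.675]
wrist_force: [0.4, 0.1, -4.1]
finger_gap: 54.1
```

```bash
python3 - <<'E'
from h import *
s=manip.read_state();M=R.from_euler('xyz',s['eef_rot']).as_matrix();print('jaw yaw deg',np.degrees(np.arctan2(M[1,2],M[0,2])),s['joints'].round(2),rel([604,-218,300],s),s['finger_gap'])
E
```

```text
jaw yaw deg -13.649863311101079 [0.49 0.4  1.18 0.   1.57 0.73] [  -2.4 -503.6  204.8] 54.063825288324885
```

step_arm(commands=[0,-0.05,0.02,0,0,0,0.045,0,-0.05,0.02,0,0,0,0.045,0,-0.05,0.02,0,0,0,0.045,0,-0.05,0.02,0,0,0,0.045,0,-0.05,0.02,0,0,0,0.045])

```text
clock: 6.6
eef_pos: [563.5, 51.8, 297.3]
eef_rot: [-2.922, 1.57, 3.129]
wrist_force: [0.3, -0.3, -4.0]
finger_gap: 54.0
```

step_arm(commands=[0,-0.05,0.02,0,0,0,0.045,0,-0.05,0.02,0,0,0,0.045,0,-0.05,0.02,0,0,0,0.045,0,-0.05,0.02,0,0,0,0.045,0,-0.04,0.02,0,0,0,0.045])

```text
clock: 7.22
eef_pos: [605.6, -205.0, 297.3]
eef_rot: [3.12, 1.57, 2.888]
wrist_force: [1.1, 1.1, -4.9]
finger_gap: 54.0
```

step_arm(commands=[0,-0.01,0.004,0,0,0,0.045,0,0,0,0,0,0,0.045])

```text
clock: 7.48
eef_pos: [607.3, -213.7, 296.9]
eef_rot: [2.84, 1.57, 2.607]
wrist_force: [-0.7, 0.6, -5.2]
finger_gap: 53.6
```

```bash
python3 - <<'E'
from h import *
s,im=snap('wrist','w2.png');print(s['eef_pos'],s['finger_gap'],s['wrist_force'],s['clock'])
import pickle; pickle.dump(s,open('s2.pkl','wb'))
for t in('record_key','scale','bottle_mid','spare_cap'):
    print(t,[(d['centre'],round(d['score'],2)) for d in manip.find_in(t,'wrist')])
E
```

```text
[ 607.3051754  -213.72044398  296.88583554] 53.576677042423675 [-0.74627895  0.60202191 -5.18081995] 7.475
record_key [([57.3, 180.3], 0.79)]
scale [([281.4, 67.0], 0.65), ([100.3, 288.2], 0.56)]
bottle_mid []
spare_cap []
```

View pics/w2.png

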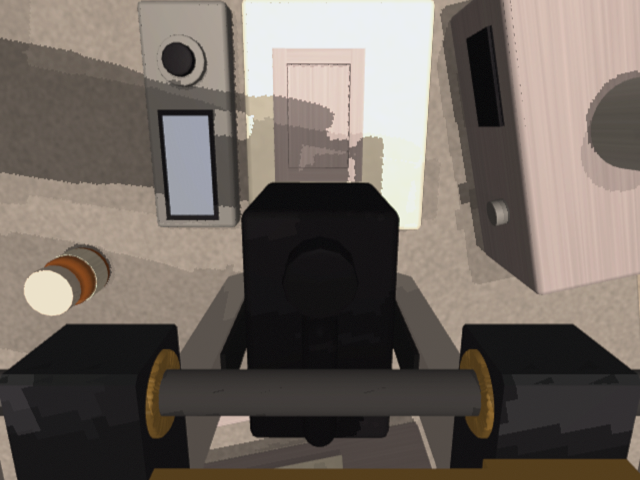

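The wrist view shows the pan's inner border at about rows 65–169, cols 287–351, and the key at (58,179). The held bottle's lower +y edge is at row ~184, cols 268–375. I'll enlarge for accurate edges.

```bash
python3 - <<'E'
from h import *
im=cv2.imread('pics/w2.png')
a=cv2.resize(im[40:190,255:385],None,fx=4,fy=4,interpolation=cv2.INTER_CUBIC)
a=cv2.convertScaleAbs(a,alpha=1.0); 
for i in range(0,150,10): cv2.putText(a,str(40+i),(0,i*4+4),0,.3,(0,0,255));cv2.line(a,(0,i*4),(8,i*4),(0,0,255))
for i in range(0,130,10): cv2.putText(a,str(255+i),(i*4,10),0,.3,(255,0,0));cv2.line(a,(i*4,12),(i*4,18),(255,0,0))
cv2.imwrite('pics/crop2.png',a)
g=cv2.cvtColor(im,6).astype(float)
print('row130',g[130,268:300].astype(int)); print('row130r',g[130,342:372].astype(int))
print('col310',g[42:72,305:315].mean(1).astype(int)); print('col310b',g[160:186,300:310].mean(1).astype(int))
E
```

```text
row130 [166 166 165 166 166 156 111 105 108 109 110 110 109 109 108 109 109 110
 109 100 101 113 114 110 110 110 110 109 110 110 112 110]
row130r [213 212 211 213 214 208 178 156 206 208 210 212 214 211 208 209 211 209
 211 211 220 235 240 239 239 239 239 239 239 239]
col310 [239 239 239 239 239 236 222 207 207 210 212 214 212 211 210 211 212 211
 211 215 215 160 151 184 198 208 212 211 211 212]
col310b [128 128 128 127 123 118 115 103 104 110 107 106 107 106 106 106 106 105
 105 106 109 120  86  25   9  12]
```

View pics/crop2.png

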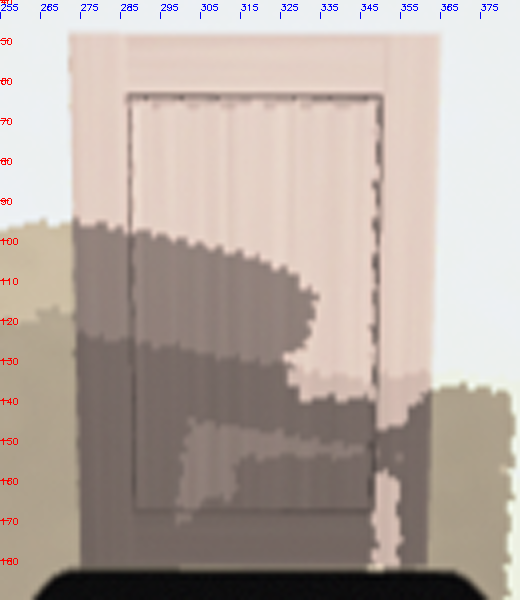

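```bash
python3 - <<'E'
from h import *
import pickle; s=pickle.load(open('s2.pkl','rb'))
M=R.from_euler('xyz',s['eef_rot']).as_matrix()
T=lambda r,c,z:(M.T@(onz('wrist',(r,c),z,s)-s['eef_pos'])).round(1)
print('outL',T(130,273.6,63),'outR',T(130,362.5,63)); print('outL60',T(60,272.2,63),'outR60',T(60,364.7,63)); print('outTop',T(48,290,63),T(48,350,63))
print('inL',T(130,287.3,63),'inR',T(130,348.8,63),'inTop',T(63,310,63),T(64.5,310,57),'inBot',T(167.5,305,63))
print('key top',onz('wrist',(58,179),60,s),T(58,179,60))
# bottle edges in tool frame, plane tool x=38 below TCP
K,Rm,o,m=campose('wrist',s)
def onx(r,c,x):
    o,d=ray('wrist',(r,c),s); o=M.T@(o-s['eef_pos']); d=M.T@d; return (o+d*(x-o[0])/d[0]).round(1)
print('bottle bottom edge',onx(182.3,290,37.8),onx(182.3,350,37.8))
print('jaw yaw',np.degrees(np.arctan2(M[1,2],M[0,2])))
E
```

```text
outL [234.   67.5 -45.1] outR [233.9  67.5  38.5]
outL60 [234.  129.1 -44.8] outR60 [233.9 129.1  38.9]
outTop [234.  139.2 -28.5] [233.9 139.2  25.5]
inL [233.9  67.5 -32.2] inR [233.9  67.5  25.6] inTop [233.9 126.5 -10.6] [239.9 126.1 -10.7] inBot [233.9  32.5 -15.9]
key top [510.84817354 -55.88459243  60.        ] [ 237.1  131.2 -130. ]
bottle bottom edge [ 37.8  43.5 -16.8] [37.8 43.5 13.7]
jaw yaw -13.339415538443129
```

step_arm(commands=[0,0.041,-0.002,0,0,0,0.045,0,0.04,-0.001,0,0,0,0.045,0.05,0,0,0,0,0,0.045,0.05,0,0,0,0,0,0.045,0.03,0,0,0,0,0,0.045])

```text
clock: 8.35
eef_pos: [622.4, -133.0, 164.9]
eef_rot: [3.09, 1.568, 2.859]
wrist_force: [0.4, 0.2, -4.7]
finger_gap: 54.0
```

step_arm(commands=[0.03,0,0,0,0,0,0.045,0.015,0,0,0,0,0,0.045,0,0,0,0,0,0,0.045,0,0,0,0,0,0,0.045])

```text
clock: 8.85
eef_pos: [623.9, -134.1, 123.8]
eef_rot: [-0.026, 1.569, -0.258]
wrist_force: [-0.3, -0.1, -5.2]
finger_gap: 53.8
```

```bash
python3 - <<'E'
from h import *
import pickle
s,im=snap('wrist','w3.png');pickle.dump(s,open('s3.pkl','wb'));print(s['eef_pos'],s['finger_gap'],s['wrist_force'],s['clock'])
s1,im1=snap('scene','sc3.png')
a=cv2.resize(im[60:300,200:440,::-1],None,fx=2,fy=2,interpolation=cv2.INTER_CUBIC)
for i in range(0,240,20): cv2.putText(a,str(60+i),(0,i*2+4),0,.35,(0,0,255))
for i in range(0,240,20): cv2.putText(a,str(200+i),(i*2,10),0,.35,(255,0,0))
b=cv2.resize(im1[205:325,195:315,::-1],None,fx=4,fy=4,interpolation=cv2.INTER_CUBIC)[:, :320]
cv2.imwrite('pics/crop3.png',np.hstack([a,b]))
E
```

```text
[ 623.86404559 -134.13571569  123.83101775] 53.82188404978264 [-0.27968017 -0.11917835 -5.19841527] 8.85
```

View pics/crop3.png

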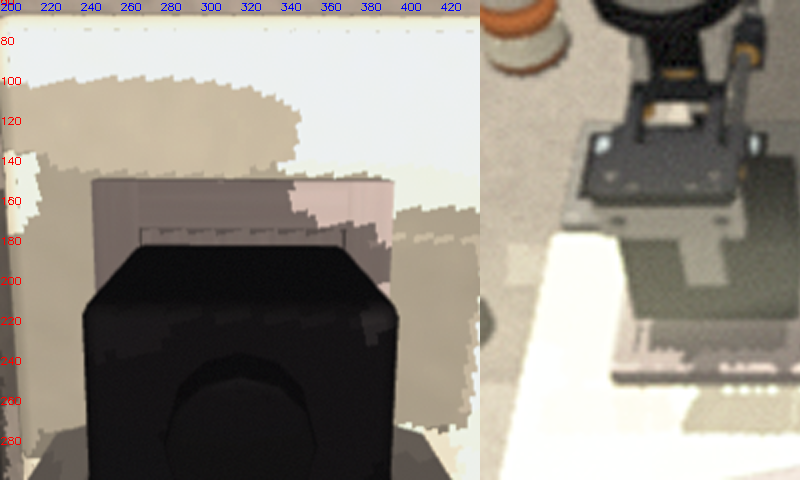

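```bash
python3 - <<'E'
from h import *
import pickle
s=pickle.load(open('s3.pkl','rb')); im=cv2.imread('pics/w3.png'); g=cv2.cvtColor(im,6).astype(int)
M=R.from_euler('xyz',s['eef_rot']).as_matrix()
T=lambda r,c,z:(M.T@(onz('wrist',(r,c),z,s)-s['eef_pos'])).round(1)
def onx(r,c,x):
    o,d=ray('wrist',(r,c),s); o=M.T@(o-s['eef_pos']); d=M.T@d; return (o+d*(x-o[0])/d[0]).round(1)
print(g[177,262:275],g[177,364:380],'outer156',g[158,240:250],g[158,390:402])
print('col310',g[140:190,330])
for r in(183,185,188,192,197):
    d=np.where(g[r]<45)[0]; d=d[(d>230)&(d<410)]; print(r,d.min(),d.max())
print('outL',T(158,245.5,63),'outR',T(158,396,63),'outTop',T(149.2,310,63),'inTop',T(173,310,63))
print('in',T(177,269.8,63),T(177,372,63),'bottle',onx(183,270,37.8),onx(183,370,37.8))
E
```

```text
[106 106 106 107 108 109 110  93  76 107 111 113 112] [105 107 108 106 106 107 102  75  71 104 105 105 106 106 108 108] outer156 [163 163 163 163 163 151 108 103 106 106] [190 191 192 193 192 194 205 232 239 238 238 238]
col310 [190 189 190 191 190 177 167 167 167 123  90 101 104 105 106 107 108 108
 109 109 109 108 107 106 107 106 107 106 106 107 107 109 109 106  92  86
 101 111 110 110 111 110  74  21   9  12  12  10  11  13]
183 270 368
185 267 371
188 265 374
192 261 378
197 257 382
outL [ 60.7  54.  -42.9] outR [60.9 54.1 40.7] outTop [60.8 58.8 -7.1] inTop [60.8 45.8 -7.1]
in [ 60.8  43.5 -29.7] [60.9 43.5 27.7] bottle [ 37.8  43.1 -27. ] [37.8 43.2 23.9]
```

```bash
python3 - <<'E'
from h import *
import pickle
m=manip.camera_model('wrist'); print(m)
for f in('s2','s3'):
    s=pickle.load(open(f+'.pkl','rb')); print(s['eef_rot'],R.from_euler('xyz',s['eef_rot']).as_matrix().round(4).tolist(),s['eef_pos'],s['qd'].round(4))
E
```

```text
{'intrinsics': array([[426.76334824,   0.        , 319.35652641],
       [  0.        , 426.76334824, 233.88601185],
       [  0.        ,   0.        ,   1.        ]]), 'tool_from_camera': array([[ 1.20266350e-03,  2.45625268e-01, -9.69364112e-01,
        -1.79150405e+02],
       [ 1.01696262e-04,  9.69364778e-01,  2.45625563e-01,
         7.14030782e+01],
       [ 9.99999272e-01, -3.93985606e-04,  1.14084047e-03,
        -1.59579614e+00],
       [ 0.00000000e+00,  0.00000000e+00,  0.00000000e+00,
         1.00000000e+00]])}
[2.84000264 1.56965314 2.60718574] [[-0.001, 0.2307, 0.973], [0.0006, 0.973, -0.2307], [-1.0, 0.0003, -0.0011]] [ 607.3051754  -213.72044398  296.88583554] [ 0.0307 -0.0203  0.0153  0.0044 -0.0028  0.0095]
[-0.02591984  1.5687305  -0.25789764] [[0.002, 0.2299, 0.9732], [-0.0005, 0.9732, -0.2299], [-1.0, -0.0001, 0.0021]] [ 623.86404559 -134.13571569  123.83101775] [-0.0005 -0.0052 -0.0002 -0.0021 -0.0035  0.0003]
```

Both pan edges and the bottle's lower edge are visible in the same picture. Relative to the bottle, the pan centre is about +0.7 mm (tool y) and +1.2 mm (tool z). I'll correct this and descend gently.

step_arm(commands=[0.008,0.0007,0.0012,0,0,0,0.045,0.007,0,0,0,0,0,0.045,0.004,0,0,0,0,0,0.045,0,0,0,0,0,0,0.045])

```text
clock: 9.45
eef_pos: [624.4, -133.7, 102.8]
eef_rot: [3.138, 1.57, 2.906]
wrist_force: [-0.5, 0.7, -3.9]
finger_gap: 53.8
```

step_arm(commands=[0.001,0,0,0,0,0,0.045,0.001,0,0,0,0,0,0.045])

```text
clock: 9.7
eef_pos: [624.7, -133.8, 101.5]
eef_rot: [-0.036, 1.57, -0.268]
wrist_force: [-0.1, -0.6, -4.3]
finger_gap: 53.8
```

step_arm(commands=[0.001,0,0,0,0,0,0.045])

```text
clock: 9.82
eef_pos: [624.6, -133.8, 100.3]
eef_rot: [-0.16, 1.571, -0.392]
wrist_force: [0.4, -0.4, -4.7]
finger_gap: 53.9
```

step_arm(commands=[0.001,0,0,0,0,0,0.045,0,0,0,0,0,0,0.045])

```text
clock: 10.07
eef_pos: [624.5, -133.7, 99.2]
eef_rot: [-3.102, 1.571, 2.949]
wrist_force: [-0.4, -0.8, -4.9]
finger_gap: 53.8
```

step_arm(commands=[0.001,0,0,0,0,0,0.045,0,0,0,0,0,0,0.045])

```text
clock: 10.32
eef_pos: [624.5, -133.8, 98.2]
eef_rot: [3.037, 1.571, 2.805]
wrist_force: [-0.8, -0.0, -5.2]
finger_gap: 54.0
```

step_arm(commands=[0.001,0,0,0,0,0,0.045,0,0,0,0,0,0,0.045])

```text
clock: 10.58
eef_pos: [624.5, -133.7, 97.2]
eef_rot: [3.14, 1.571, 2.908]
wrist_force: [0.1, -0.4, -4.2]
finger_gap: 53.8
```

step_arm(commands=[0.001,0,0,0,0,0,0.045,0,0,0,0,0,0,0.045])

```text
clock: 10.82
eef_pos: [624.5, -133.7, 96.2]
eef_rot: [3.064, 1.571, 2.831]
wrist_force: [-0.2, 0.0, -4.6]
finger_gap: 53.6
```

step_arm(commands=[0.0007,0,0,0,0,0,0.045,0,0,0,0,0,0,0.045])

```text
clock: 11.08
eef_pos: [624.6, -133.7, 95.6]
eef_rot: [2.963, 1.571, 2.731]
wrist_force: [-0.4, 1.5, -4.1]
finger_gap: 53.6
```

step_arm(commands=[0.0005,0,0,0,0,0,0.045,0,0,0,0,0,0,0.045])

```text
clock: 11.32
eef_pos: [624.6, -133.7, 95.1]
eef_rot: [2.991, 1.571, 2.759]
wrist_force: [0.1, 0.6, -5.6]
finger_gap: 53.9
```

step_arm(commands=[0.0005,0,0,0,0,0,0.045,0,0,0,0,0,0,0.045])

```text
clock: 11.58
eef_pos: [624.6, -133.7, 94.9]
eef_rot: [0.012, 1.571, -0.22]
wrist_force: [-1.8, -0.2, -0.2]
finger_gap: 53.7
```

step_arm(commands=[0.0005,0,0,0,0,0,0.045,0,0,0,0,0,0,0.045])

```text
clock: 11.82
eef_pos: [624.6, -133.7, 94.9]
eef_rot: [-0.063, 1.57, -0.295]
wrist_force: [-3.8, 2.2, 4.9]
finger_gap: 53.9
```

Contact at TCP z 94.9, so the underside is at about 57 mm, which is the pan floor, with roughly 10 N of push. I'll ease off and release.

step_arm(commands=[-0.0005,0,0,0,0,0,0.045,0,0,0,0,0,0,0.06,0,0,0,0,0,0,0.075,0,0,0,0,0,0,0.09,0,0,0,0,0,0,0.09])

```text
clock: 12.45
eef_pos: [624.6, -133.7, 94.6]
eef_rot: [-0.343, 1.571, -0.575]
wrist_force: [-0.6, -0.4, -0.1]
finger_gap: 86.7
```

step_arm(commands=[-0.01,0,0,0,0,0,0.09,-0.04,0,0,0,0,0,0.09,-0.05,0,0,0,0,0,0.09,-0.05,0,0,0,0,0,0.09,0,0,0,0,0,0,0.09])

```text
clock: 13.08
eef_pos: [625.7, -134.0, 249.9]
eef_rot: [-0.037, 1.563, -0.269]
wrist_force: [0.5, 0.8, -0.6]
finger_gap: 89.9
```

```bash
python3 - <<'E'
from h import *
import pickle
s,im=snap('wrist','w4.png');pickle.dump(s,open('s4.pkl','wb'));print(s['eef_pos'],s['finger_gap'],s['wrist_force'],s['clock'])
K,Rm,o,m=campose('wrist',s); print(m['tool_from_camera'][:3,3])
print([(d['centre'],round(d['score'],2)) for d in manip.find_in('record_key','wrist')])
cv2.imwrite('pics/w4b.png',im[:,:,::-1])
E
```

```text
[ 625.71802025 -134.01326609  249.86022396] 89.90887436489885 [ 0.48126625  0.81690493 -0.64401236] 13.075
[-179.15304594   71.40303032   -1.59594645]
[([149.0, 168.2], 0.58), ([352.1, 91.2], 0.16)]
```

View pics/w4.png

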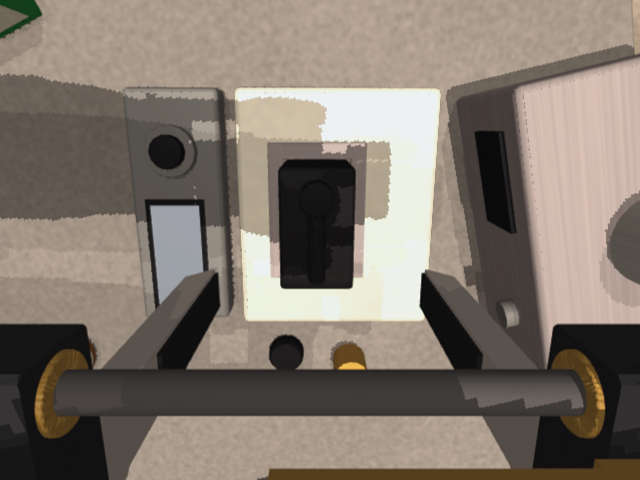

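The bottle stands straight in the pan, at rows 160–288 and cols 279–355, with the border visible around it. The key is at about (151,166), and the spare cap and weight are untouched. Next I check the seat and triangulate the key.

```bash
python3 - <<'E'
from h import *
import pickle
s2,s4=[pickle.load(open(f,'rb')) for f in('s2.pkl','s4.pkl')]
def keyc(f,c,r=22):
    im=cv2.cvtColor(cv2.imread(f),6)[c[0]-r:c[0]+r,c[1]-r:c[1]+r]; 
    n,l,st,ce=cv2.connectedComponentsWithStats((im<55).astype(np.uint8)); k=min(range(1,n),key=lambda i:np.hypot(*(ce[i]-r))-st[i,4]/50); print(st[k]); return ce[k][::-1]+np.array(c)-r
k2=keyc('pics/w2.png',(58,179));k4=keyc('pics/w4.png',(151,166))
print(k2,k4)
rays=[ray('wrist',k2,s2),ray('wrist',k4,s4),ray('scene',(243,283)),ray('side',(229,286))]
A=sum(np.eye(3)-np.outer(d,d)/(d@d) for o,d in rays); b=sum((np.eye(3)-np.outer(d,d)/(d@d))@o for o,d in rays)
print(np.linalg.solve(A,b))
for z in(50,55,60,65): print(z,[(o+d*(z-o[2])/d[2]).round(1)[:2] for o,d in rays])
g=cv2.cvtColor(cv2.imread('pics/w4.png'),6).astype(int)
M=R.from_euler('xyz',s4['eef_rot']).as_matrix()
W=lambda r,c,z:onz('wrist',(r,c),z,s4)
ys=np.array([np.sin(np.radians(13.3)),np.cos(np.radians(13.3))]); xs=np.array([ys[1],-ys[0]])
for r in(200,240,265):
    d=np.where(g[r,265:370]<60)[0]+265
    e=[i for i in(d.min(),d.max()+1)]
    print(r,e,'x bottle mid@135',np.mean([W(r,c,135)[:2]@xs for c in e]).round(1),'width',((W(r,e[1],135)-W(r,e[0],135))[:2]@xs).round(1), g[r,262:272],g[r,360:372])
E
```

```text
[  5   7  33  34 863]
[   4    6   37   35 1022]
[ 59.19235226 178.08227115] [151.56555773 166.32876712]
[507.89486527 -55.57430842  49.17146463]
50 [array([507. , -54.6]), array([506.9, -55. ]), array([509.2, -56.3]), array([510.9, -55.3])]
55 [array([508.4, -55.6]), array([508.6, -55.2]), array([513.7, -56.7]), array([515. , -50.7])]
60 [array([509.7, -56.7]), array([510.4, -55.3]), array([518.2, -57.1]), array([519. , -46.1])]
65 [array([511.1, -57.7]), array([512.1, -55.4]), array([522.8, -57.5]), array([523.1, -41.6])]
200 [np.int64(279), np.int64(355)] x bottle mid@135 637.1 width 52.9 [165 165 165 166 166 162 136 105 103 106] [106 106 106 107 114 141 163 164 163 163 164 164]
240 [np.int64(279), np.int64(353)] x bottle mid@135 636.4 width 52.8 [238 239 239 239 239 240 238 207 112  99] [182 184 185 198 232 239 238 238 238 238 238 238]
265 [np.int64(281), np.int64(353)] x bottle mid@135 637.1 width 52.1 [240 240 240 240 240 240 240 238 221 195] [159 160 172 216 239 239 238 238 238 238 238 238]
```

```bash
python3 - <<'E'
from h import *
import pickle
s=pickle.load(open('s4.pkl','rb')); W=lambda r,c,z:onz('wrist',(r,c),z,s)[:2]
a=np.radians(13.3);ys=np.array([np.sin(a),np.cos(a)]); xs=np.array([ys[1],-ys[0]])
g=cv2.cvtColor(cv2.imread('pics/w4.png'),6).astype(int)
print('pan x mid', (W(200,268.2,63)+W(200,365.6,63))/2@xs,'width',(W(200,365.6,63)-W(200,268.2,63))@xs)
print('col 330 rows',g[138:168,330],g[270:295,300])
print(rel([507.4,-55,200]),manip.read_state()['joints'].round(2))
E
```

```text
pan x mid 637.1269420634288 width 84.46668068496811
col 330 rows [240 241 240 207 151 167 188 191 194 194 194 195 191 161 134 117 108 109
 110 111  92  51  16  12  11  13  11  13  14  14] [ 23  23  22  22  23  33  37  35  33  34  34  32  31  28  28  28  27  26
  89 213 240 239 238 238 238]
[  44.8   49.6 -132.1] [-0.27  0.48  1.18  0.    1.48 -0.04]
```

step_arm(commands=[0,0,0,-10,0,0,0,0,0,0,-10,0,0,0,0,0,0,-10,0,0,0,0,0,0,-10,0,0,0,0,0,0,-10,0,0,0])

```text
clock: 13.8
eef_pos: [624.1, -133.6, 243.0]
eef_rot: [2.244, 1.568, 2.891]
wrist_force: [-0.7, 0.0, 1.1]
finger_gap: 43.1
```

step_arm(commands=[0,0,0,-10,0,0,0,0,0,0,-10,0,0,0,0,0,0,-10,0,0,0,0,0,0,-10,0,0,0,0,0,0,0,0,0,0])

```text
clock: 14.42
eef_pos: [624.2, -133.6, 243.3]
eef_rot: [1.537, 1.569, 2.875]
wrist_force: [1.5, 0.2, -0.3]
finger_gap: 0.5
```

```bash
python3 - <<'E'
from h import *
s=manip.read_state();print(rel([507.4,-55,100],s),s['joints'].round(2),s['finger_gap'],s['eef_pos'])
E
```

```text
[143.6 131.5  49.5] [-0.27  0.48  1.18 -0.    1.48 -1.61] 0.5137560979081902 [ 624.21440329 -133.64657446  243.25164344]
```

Bottle x-mid at its top is 636.9 against 637.1 for the pan, so it is upright and centred. Next is the key.

step_arm(commands=[0,0.045,0.017,0,0,0,0,0,0.045,0.017,0,0,0,0,0.02,0.0415,0.0155,0,0,0,0,0.05,0,0,0,0,0,0,0.05,0,0,0,0,0,0])

```text
clock: 15.05
eef_pos: [507.5, -55.0, 123.4]
eef_rot: [-1.543, 1.57, -0.209]
wrist_force: [0.4, 0.1, -0.4]
finger_gap: 0.3
```

step_arm(commands=[0.045,0,0,0,0,0,0,0.013,0,0,0,0,0,0,0,0,0,0,0,0,0])

```text
clock: 15.42
eef_pos: [508.0, -55.3, 66.8]
eef_rot: [1.614, 1.57, 2.95]
wrist_force: [-0.1, -0.6, 0.5]
finger_gap: 0.4
```

```bash
python3 - <<'E'
from h import *
s,im=snap('side','sd5.png');print(s['eef_pos'],rel([507.4,-55,50],s),s['wrist_force'])
s2,im2=snap('scene')
a=cv2.resize(im[180:270,220:320,::-1],(400,360),interpolation=2);b=cv2.resize(im2[190:290,210:310,::-1],(360,360),interpolation=2)
cv2.imwrite('pics/crop5.png',np.hstack([a,b]))
E
```

```text
[508.04594274 -55.33114657  66.79661533] [16.8  0.7  0.2] [-0.1127215  -0.5888664   0.52092579]
```

View pics/crop5.png

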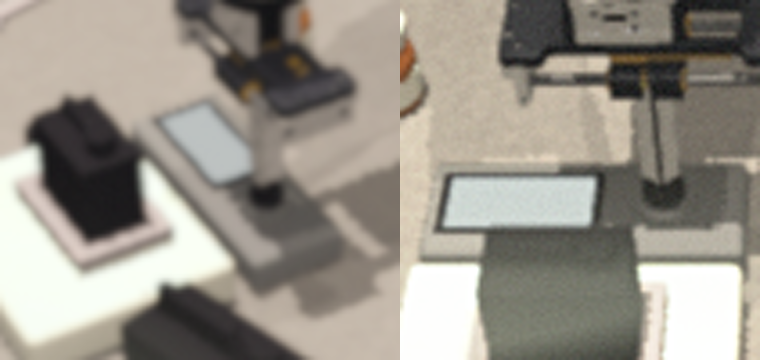

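Both views show the fingertips right above the key and the bottle flat in its pan. Now I'll press by feel.

step_arm(commands=[0.006,0,0,0,0,0,0,0.004,0,0,0,0,0,0,0.003,0,0,0,0,0,0])

```text
clock: 15.9
eef_pos: [508.3, -55.4, 53.8]
eef_rot: [-1.518, 1.57, -0.179]
wrist_force: [0.4, 1.0, 3.3]
finger_gap: 0.5
```

step_arm(commands=[0.002,0,0,0,0,0,0,0.001,0,0,0,0,0,0])

```text
clock: 16.15
eef_pos: [508.5, -55.4, 51.8]
eef_rot: [-1.532, 1.57, -0.193]
wrist_force: [-7.3, 1.5, 24.5]
finger_gap: 0.4
```

step_arm(commands=[0.001,0,0,0,0,0,0,0.001,0,0,0,0,0,0])

```text
clock: 16.4
eef_pos: [508.7, -55.4, 51.3]
eef_rot: [-1.552, 1.569, -0.214]
wrist_force: [-15.8, 1.8, 45.5]
finger_gap: 0.3
```

That is a hard stop well above the spring force, so I back off at once. The force on the way up will show whether the key's spring was really compressed.

step_arm(commands=[-0.0025,0,0,0,0,0,0,0,0,0,0,0,0,0])

```text
clock: 16.65
eef_pos: [508.4, -55.4, 52.1]
eef_rot: [-1.543, 1.569, -0.205]
wrist_force: [-2.4, 0.9, 13.1]
finger_gap: 0.5
```

step_arm(commands=[-0.0015,0,0,0,0,0,0,0,0,0,0,0,0,0])

```text
clock: 16.9
eef_pos: [508.3, -55.4, 52.9]
eef_rot: [-1.525, 1.57, -0.186]
wrist_force: [1.8, -0.4, 3.2]
finger_gap: 0.2
```

step_arm(commands=[-0.0015,0,0,0,0,0,0,0,0,0,0,0,0,0])

```text
clock: 17.15
eef_pos: [508.2, -55.3, 54.2]
eef_rot: [-1.566, 1.57, -0.227]
wrist_force: [2.7, -0.1, 1.7]
finger_gap: 0.7
```

step_arm(commands=[-0.0015,0,0,0,0,0,0,0,0,0,0,0,0,0])

```text
clock: 17.4
eef_pos: [507.9, -55.3, 55.6]
eef_rot: [1.665, 1.571, 3.003]
wrist_force: [0.8, -0.8, 2.2]
finger_gap: 0.5
```

step_arm(commands=[-0.0015,0,0,0,0,0,0,0,0,0,0,0,0,0])

```text
clock: 17.65
eef_pos: [507.8, -55.3, 57.1]
eef_rot: [1.63, 1.57, 2.969]
wrist_force: [1.3, -0.2, 1.3]
finger_gap: 0.2
```

step_arm(commands=[-0.003,0,0,0,0,0,0,0,0,0,0,0,0,0])

```text
clock: 17.9
eef_pos: [507.8, -55.3, 60.2]
eef_rot: [1.635, 1.57, 2.974]
wrist_force: [-0.6, -0.5, 0.1]
finger_gap: 0.2
```

The force falls from 3.2 N at 53 mm to 0 by 60 mm, which is the spring ramp. The key went fully down, with its stop at about 52.4. I'll retreat and do a last check of the bottle.

step_arm(commands=[-0.03,0,0,0,0,0,0,-0.055,0,0,0,0,0,0,-0.055,0,0,0,0,0,0,-0.04,0,0,0,0,0,0,0,0.03,0,0,0,0,0])

```text
clock: 18.52
eef_pos: [479.8, -48.6, 242.6]
eef_rot: [-1.524, 1.567, -0.185]
wrist_force: [0.8, -0.5, -0.9]
finger_gap: 0.3
```

step_arm(commands=[0,0.05,0,0,0,0,0,0,0.05,0,0,0,0,0,0,0,0,0,0,0,0,0,0,0,0,0,0,0])

```text
clock: 19.02
eef_pos: [382.0, -25.5, 240.4]
eef_rot: [-1.528, 1.57, -0.189]
wrist_force: [0.3, 1.2, -0.9]
finger_gap: 0.4
```

```bash
python3 - <<'E'
from h import *
s,im=snap('side');_,im2=snap('scene');print(s['eef_pos'],s['clock'],s['wrist_force'])
a=cv2.resize(im[170:290,190:330,::-1],(420,360),interpolation=2);b=cv2.resize(im2[210:330,190:315,::-1],(375,360),interpolation=2)
cv2.imwrite('pics/crop6.png',np.hstack([a,b]))
E
```

```text
[381.9657956  -25.50806761 240.36795038] 19.025 [ 0.2888948   1.17475643 -0.87289019]
```

View pics/crop6.png

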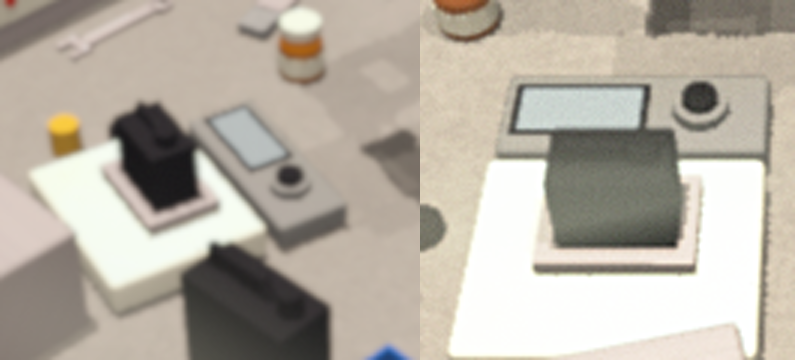

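Both views show the bottle flat and centred in the pan border, the key sprung back, and the scale and bystanders unmoved.

```bash
python3 -c "
from cell import manip
print(manip.sign_off())"
```

```text
the job is handed in; nothing more can be done
None
```

The bottle is seated and released on the pan, the record key was pressed after that, and the job is handed in at about 19 s of the 64 s. One force reading, during the key press, may break a limit.

- **Seating:** I gripped the small black bottle across its 54 mm and found the true pan centre in the wrist camera. I then lowered it in steps of 1 mm or less. It met no force on the border and touched down at TCP z 94.9 mm, which puts its underside at about 57 mm, the pan floor. The push on the scale was about 10 N.
- **Check after release:** The middle of the bottle's top lay within about 0.5 mm of the pan's middle across the short side. The border was visible around it, and the last side and scene views show it flat and unmoved.
- **Key:** As I withdrew, the force fell from 3.2 N at 53 mm to about 0 by 60 mm. That is the key's spring, with its stop at about 52.4 mm, so it went fully down. I did not read the key's travel directly.
- **What went wrong:** I misjudged the key's height, estimating 50 mm by sight when it was about 58.5 mm. The closed fingertips therefore ran past the stop, and the wrist force briefly read about 45 N on the key. That is below the 120 N wrist limit and did not load the bottle. It is above 40 N, though, so it breaks the 40 N limit if that limit covers the fingertips as well as the gripper's body.
- **Rest of the scene:** In the last pictures the scale had not visibly moved and the things around it looked undisturbed. I did not re-measure the jugs. The arm ended clear of everything.

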